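# Click the mixer's cover shut around its rim

### The job

The clip-on cover of the video mixer is on, but its rim is still sprung up along some or all of its four sides. With the fingertips, press each raised rim section down until it clicks shut and all four lie flush. Press on the rim only, not on the clear window; do not lift or shove the mixer, and leave the mug, the tape and the intercom pack where they are.

Things in the scene. Friction and masses are not known exactly. Their poses are not given: they have to be found in the camera images.
- mixer: Video mixer, a flat black desktop box 160 mm (its x) by 220 mm (its y), 2 to 3 kg, loose on its rubber base, with a grey clip-on cover. Origin at the centre of its underside, x pointing away from the robot at yaw 0, z up. The top of the cover (window, corners, and rim sections when shut) is flat, 46 mm above the underside. The cover has a clear window 92 by 152 mm in the middle, fixed square corners, and between the corners one rim section along each side.
- window: The clear window in the middle of the cover, 92 mm (x) by 152 mm (y), 3 mm thick, through which the mixer's white keys are seen; fixed to the mixer. Its origin is that of the mixer (underside centre); the pane's upper face is 46 mm above it. Not to be pressed.
- rim_far (a joint): Rim section along the side away from the robot of the cover, a grey strip 147 mm long and 37 mm wide (4 mm thick, with a 12 mm deep lip along its outer edge) that bends along its inner edge at the window, 46 mm above the mixer's underside. 0 = sprung up, outer edge about 9 mm higher than when shut; 0.25 rad = snapped shut, flush. It snaps to one end or the other from about half-way (0.13) and stays there; about 6 N down at the press point makes it go.
- press_far (a point): Point on the upper face of the rim section along the side away from the robot, at the middle of its length, on three fine ribs, 24 mm out from the section's inner (bending) edge and 13 mm in from its outer edge. It is about 52 mm above the table when the section is up and 46 mm when shut.
- rim_left (a joint): Rim section along the left (+y) side of the cover, a grey strip 87 mm long and 37 mm wide (4 mm thick, with a 12 mm deep lip along its outer edge) that bends along its inner edge at the window, 46 mm above the mixer's underside. 0 = sprung up, outer edge about 9 mm higher than when shut; 0.25 rad = snapped shut, flush. It snaps to one end or the other from about half-way (0.13) and stays there; about 6 N down at the press point makes it go.
- press_left (a point): Point on the upper face of the rim section along the left (+y) side, at the middle of its length, on three fine ribs, 24 mm out from the section's inner (bending) edge and 13 mm in from its outer edge. It is about 52 mm above the table when the section is up and 46 mm when shut.
- rim_near (a joint): Rim section along the side towards the robot of the cover, a grey strip 147 mm long and 37 mm wide (4 mm thick, with a 12 mm deep lip along its outer edge) that bends along its inner edge at the window, 46 mm above the mixer's underside. 0 = sprung up, outer edge about 9 mm higher than when shut; 0.25 rad = snapped shut, flush. It snaps to one end or the other from about half-way (0.13) and stays there; about 6 N down at the press point makes it go.
- press_near (a point): Point on the upper face of the rim section along the side towards the robot, at the middle of its length, on three fine ribs, 24 mm out from the section's inner (bending) edge and 13 mm in from its outer edge. It is about 52 mm above the table when the section is up and 46 mm when shut.
- rim_right (a joint): Rim section along the right (-y) side of the cover, a grey strip 87 mm long and 37 mm wide (4 mm thick, with a 12 mm deep lip along its outer edge) that bends along its inner edge at the window, 46 mm above the mixer's underside. 0 = sprung up, outer edge about 9 mm higher than when shut; 0.25 rad = snapped shut, flush. It snaps to one end or the other from about half-way (0.13) and stays there; about 6 N down at the press point makes it go.
- press_right (a point): Point on the upper face of the rim section along the right (-y) side, at the middle of its length, on three fine ribs, 24 mm out from the section's inner (bending) edge and 13 mm in from its outer edge. It is about 52 mm above the table when the section is up and 46 mm when shut.
- mug: White mug, 80 mm across, 90 mm high, handle on its +y side; origin at the centre of its underside. Bystander.
- tape: Grey roll of tape lying flat, 104 mm across, 48 mm high; origin at the centre of its underside. Bystander.
- beltpack: Black intercom pack lying flat, 65 by 100 mm, 26 mm high, stub aerial on its +y end; origin at the centre of its underside. Bystander.

How it is judged:
By the outcome, as a careful person would: the job done as asked, in the order asked, and still so for the second after the job is handed in, with the robot touching nothing.
It also fails if it takes over 48 s, if anything falls off the work surface, if the arm or the gripper's body presses on something with over 40 N, if the wrist force passes 120 N, or if a joint passes its speed limit or range.

### The arm

A 6-joint arm with a two-finger parallel gripper is mounted at the origin on the work surface. World frame = base frame: x ahead of the robot, y to its left, z up, the work surface at z = 0. Lengths are in m, angles in rad, forces in N, time in s.
With the tool pointing down it reaches from about 0.425 to 1.125 m from the base axis. Payload 14.9 kg.
Tool frame: the origin (TCP) lies at the very end of the fingers, on their centre line; the grasp point (between the pads) lies 19 mm behind it; z points along the fingers, y is the line along which they close (so a half turn about z gives the same grasp; the last joint's range is limited). The gripper opens to 91 mm and grips with 3 to 60 N. Pads are 32 mm wide; open, the fingers measure 118 mm over their backs; the gripper's body (76 mm by 178 mm) begins 60 mm behind the grasp point.
Start: joints at [-1.268, 0.379, 1.734, -0, 1.028, -0.033], TCP at [0.231, -0.661, 0.214] pointing down, gripper open.
Joint ranges: [-2.77, 2.77], [-0.74, 2.19], [0, 2.66], [-1.06, 4.2], [0.31, 2.87], [-3.08, 3.08]. Speed limits (rad/s): [1.89, 1.89, 2.39, 3.14, 3.14, 3.14].

### API

Orientations are given as a rotation vector (axis times angle).
In Python, from plant import read_state, camera, job_done gives the robot as it stands.
- The arm moves only by the tool jog_arm, never from a script. Its argument "increments" is one flat list of numbers, 7 for each row, row after row: the shift along the tool's x, y, z in mm, then the turn, a rotation vector about the tool's x, y, z in degrees, then the finger opening in mm, from 0 to 91.2. In form: [tx, ty, tz, wx, wy, wz, gripper, tx, ty, tz, wx, wy, wz, gripper, ...]. A call has 1 to 8 rows; each row is the pose to reach, as a shift and turn from the pose commanded when the call began, along the tool's axes at that moment; what a row does not reach only later rows make up. A row lasts 1/10 s, in which the tool goes at most 50 mm and 8.59 degrees, less where a joint would pass 70% of its speed; a pose out of reach is approached as far as the arm can. A call with a gripper value outside its range is refused whole. The fingers move at their own pace and stop on an object; the grip force is fixed at half the most. Time passes only in rows, so rows that repeat a pose let the fingers close. It gives the time, the measured TCP pose, the force, the opening and the grip force at its end, in the units of the state.
- read_state(): the state, without advancing time (a new reading comes with each control period).
- camera(name): name is "side" or "top" or "wrist"; returns a dict with "image" (384x512x3 uint8, red, green, blue), "vertical_fov" (degrees; the focal length in pixels is half the picture's height over the tangent of half this angle, whatever the lens; pixels are square), "cx", "cy" (the principal point, pixels), "extrinsics" (4x4, takes a point from world to camera coordinates). Camera axes: x right, y up, looking along -z (the intrinsics and any distortion apply to the point x, -y, -z); pixel columns grow to the right and rows downward; lengths in m; the calibration is good to about 2 mm. A picture is of the moment at which its call begins. There is no depth.
- job_done(): hands the job in; it is judged then, once.
The state is a dict: "t": time; "q": joint angles; "qvel": joint speeds; "joint_efforts": joint torques, N m; "tool_pos": TCP position; "orientation": TCP orientation; "contact_force": force on the tool from outside, world axes, zero at the start; "torque": the same for the moment, N m; "grip_width": opening from 0.0 (shut) to 1.0 (fully open); "finger_force": force on a finger pad.
Only numpy, scipy, OpenCV 4.12 (cv2) and the standard library are available. Lean on these libraries where they do the work, as an engineer would, in place of code of your own. Each camera call takes 0.05 s, during which the arm holds its last target. There are 200 camera calls.

## Working session

There is one attempt and no reset: what is moved stays moved. The work goes in short steps, Python scripts to look and compute and a tool call to move; the robot and the scene stay as the last step left them, time stands still between calls to the robot, and variables do not carry over. Pictures are saved under pics/ and viewed, at most 10 in all, crops included, and the job is handed in when it is done.

Besides the shell and the picture viewer there is one more tool, called after "Call:" as name(argument=value, ...) on one line, values as JSON. jog_arm: Moves the arm, as the interface text tells. Its arguments: {"type":"object","properties":{"increments":{"type":"array","items":{"type":"number"}}},"required":["increments"]}

```bash
mkdir -p pics; cat > h.py <<'E'
import numpy as np, cv2, pickle
from plant import read_state, camera, job_done
def snap(n,f):
    c=camera(n); pickle.dump(c,open(f'pics/{f}.pkl','wb')); cv2.imwrite(f'pics/{f}.png',c['image'][:,:,::-1]); return c
def load(f): return pickle.load(open(f'pics/{f}.pkl','rb'))
def foc(c): return 192/np.tan(np.radians(c['vertical_fov'])/2)
def ray(c,u,v,z):
    E=np.array(c['extrinsics']);R=E[:3,:3];t=E[:3,3];f=foc(c)
    d=R.T@np.array([(u-c['cx'])/f,-(v-c['cy'])/f,-1]);o=-R.T@t
    return o+d*(z-o[2])/d[2]
def proj(c,p):
    E=np.array(c['extrinsics']);q=E[:3,:3]@np.array(p)+E[:3,3];f=foc(c)
    return c['cx']+f*q[0]/-q[2], c['cy']-f*q[1]/-q[2]
E
python3 - <<'E'
from h import *
for n in('top','side'):
    c=snap(n,n+'0'); print(n,{k:v for k,v in c.items() if k!='image'})
a=cv2.imread('pics/top0.png')
cv2.imwrite('pics/t0x.png',cv2.resize(a,(800,600),interpolation=cv2.INTER_CUBIC))
print(read_state())
E
```

```text
top {'vertical_fov': 45.56421323391606, 'cx': 248.29253480951417, 'cy': 191.62226328745757, 'extrinsics': array([[-0.00391021, -0.99986047, -0.01624041,  0.04232951],
       [ 0.998485  , -0.00479517,  0.05481521, -0.62059232],
       [-0.05488544, -0.01600147,  0.99836443, -1.06797746],
       [ 0.        ,  0.        ,  0.        ,  1.        ]])}
side {'vertical_fov': 49.173189496057034, 'cx': 257.83365612525205, 'cy': 194.75873215641388, 'extrinsics': array([[-0.79441808, -0.6073146 ,  0.00829986,  0.51545226],
       [ 0.48336954, -0.62389514,  0.6140918 , -0.2956325 ],
       [-0.36776868,  0.49185753,  0.78919096, -0.82218406],
       [ 0.        ,  0.        ,  0.        ,  1.        ]])}
{'t': 0.1, 'q': array([-1.26831605e+00,  3.79335395e-01,  1.73468271e+00, -8.53581125e-06,
        1.02851045e+00, -3.32945744e-02]), 'qvel': array([ 6.17295834e-04, -3.40654150e-03, -4.45036022e-04,  7.07725733e-05,
        8.13270478e-04, -6.49062074e-04]), 'joint_efforts': array([ 9.04603148e-04, -7.65035248e+01, -4.35296524e+01,  6.51774555e-02,
        3.98309855e-02,  2.11205850e-05]), 'tool_pos': array([ 0.23054776, -0.66059211,  0.21338799]), 'orientation': array([-3.09650719e+00, -5.24811683e-01,  2.08586900e-04]), 'contact_force': array([1.07964469, 0.05666207, 0.61047534]), 'torque': array([-0.02390346, -0.02633788,  0.00287274]), 'finger_force': 0.0, 'grip_width': 0.9989496961056705}
```

View pics/t0x.png

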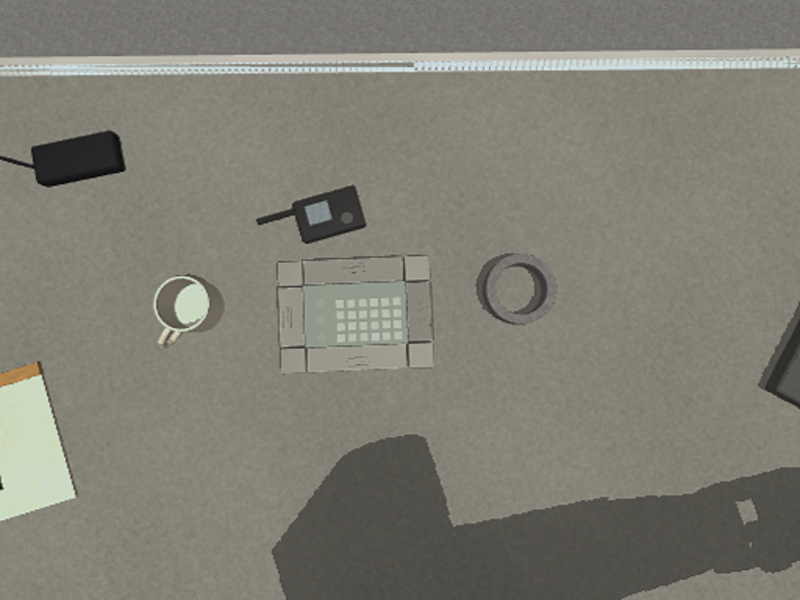

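View pics/side0.png

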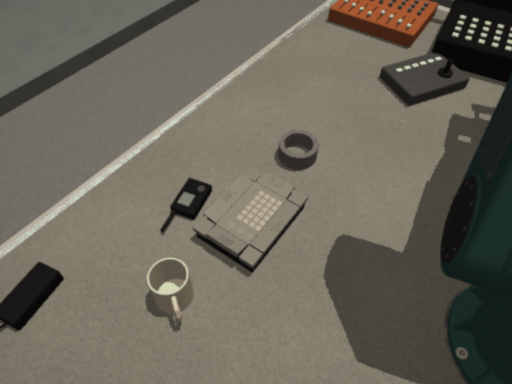

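The top view shows the mixer's corners at (277,262), (428,255), (434,367) and (281,374) on the 800-wide copy. The mug is to its left, the tape to its right and the pack beyond it.

```bash
cat >> h.py <<'E'
from scipy.spatial.transform import Rotation as Ro
def rel(p,yaw=None):
    "tool-frame shift mm to world p, and turn deg about tool z to bring tool x to yaw"
    s=read_state(); R=Ro.from_rotvec(s['orientation']).as_matrix()
    d=R.T@(np.array(p)-s['tool_pos'])*1000
    if yaw is None: return d.round(1)
    T=np.array([[np.cos(yaw),np.sin(yaw),0],[np.sin(yaw),-np.cos(yaw),0],[0,0,-1]]).T
    return d.round(1), np.degrees(Ro.from_matrix(R.T@T).as_rotvec()).round(2)
E
python3 - <<'E'
from h import *
c=load('top0');k=512/800
P=[ray(c,u*k,v*k,.046) for u,v in [(277,262),(428,255),(434,367),(281,374)]]
P=np.array(P);print(P.round(4)); m=P.mean(0)
yx=(P[0]+P[1]-P[2]-P[3]);yy=P[0]+P[3]-P[1]-P[2]
print(m,np.linalg.norm(yx)/2,np.linalg.norm(yy)/2,np.degrees([np.arctan2(yx[1],yx[0]),np.arctan2(-yy[0],yy[1])]))
s=load('side0')
q=[(304*k,284*k),(407*k,283*k),(407*k,346*k),(304*k,346*k)]
for n,(u,v) in dict(far=(355,268),near=(360,358),left=(289,318),right=(420,310)).items(): print(n,ray(c,u*k,v*k,.049).round(4))
a=cv2.imread('pics/side0.png')[160:280,180:320]
cv2.imwrite('pics/s0x.png',cv2.resize(a,None,fx=5,fy=5,interpolation=cv2.INTER_CUBIC))
yaw=np.arctan2(-yy[0],yy[1]);print(rel([m[0],m[1],.15],yaw),Ro.from_rotvec(read_state()['orientation']).as_matrix().round(3))
E
```

```text
[[ 0.6757  0.204   0.046 ]
 [ 0.6849 -0.0205  0.046 ]
 [ 0.5194 -0.0281  0.046 ]
 [ 0.5098  0.1973  0.046 ]]
[0.59743778 0.08817374 0.046     ] 0.1658641293673621 0.22516582479237152 [2.47749033 2.38027413]
far [0.6658 0.0877 0.049 ]
near [0.533  0.0805 0.049 ]
left [0.5922 0.1853 0.049 ]
right [ 0.6032 -0.008   0.049 ]
(array([ 593.1, -586. ,   64. ]), array([-5.000e-02,  1.000e-02,  1.686e+01])) [[ 0.944  0.33  -0.   ]
 [ 0.33  -0.944  0.001]
 [ 0.    -0.001 -1.   ]]
```

View pics/s0x.png

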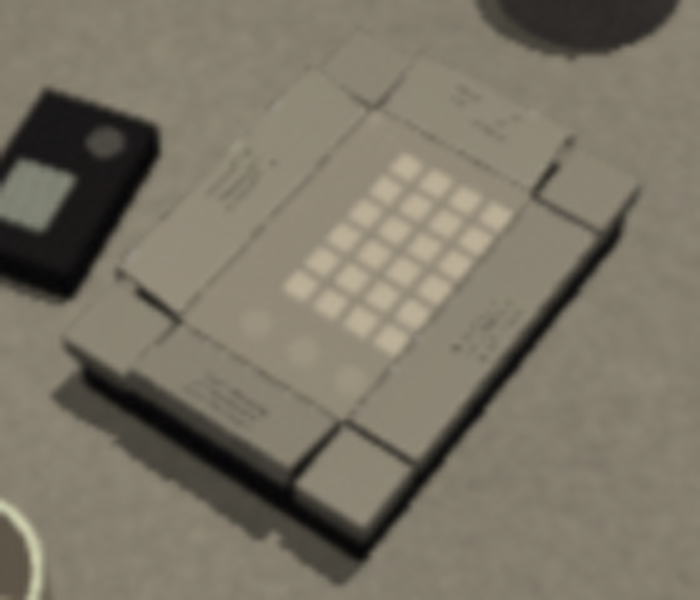

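Call:
jog_arm(increments=[280, -277, 0, 0, 0, 0, 0, 280, -277, 0, 0, 0, 0, 0, 280, -277, 0, 0, 0, 0, 0, 280, -277, 0, 0, 0, 0, 0, 280, -277, 0, 0, 0, 0, 0, 280, -277, 0, 0, 0, 0, 0, 280, -277, 0, 0, 0, 0, 0, 280, -277, 0, 0, 0, 0, 0])

```text
t: 0.9
tool_pos: [0.4041, -0.3049, 0.2139]
orientation: [-3.097, -0.525, 0.0]
contact_force: [1.2, -0.8, 0.1]
grip_width: 0.328
finger_force: 0.0
```

```bash
cat > n.py <<'E'
from h import *
import sys
C=np.array([.5974,.0882]);yaw=np.radians(2.43)
def pt(x,y,z): return [*(C+[x*np.cos(yaw)-y*np.sin(yaw),x*np.sin(yaw)+y*np.cos(yaw)]),z]
if __name__=='__main__':
    s=read_state();print(s['t'],s['tool_pos'].round(4),s['contact_force'].round(1),abs(s['qvel']).max().round(3),s['grip_width'])
    for n,x,y in[('cen',0,0),('far',.07,0),('left',0,.1),('near',-.07,0),('right',0,-.1)]: print(n,*rel(pt(x,y,.06),yaw))
E
python3 n.py
```

```text
0.9 [ 0.4041 -0.3049  0.2139] [ 1.2 -0.8  0.1] 0.819 0.3276492611847644
cen [ 312.1 -307.4  153.9] [-1.000e-02  0.000e+00  1.682e+01]
far [ 379.1 -287.1  153.9] [-1.000e-02  0.000e+00  1.682e+01]
left [ 341.  -403.1  153.9] [-1.000e-02  0.000e+00  1.682e+01]
near [ 245.1 -327.6  153.9] [-1.000e-02  0.000e+00  1.682e+01]
right [ 283.1 -211.7  153.9] [-1.000e-02  0.000e+00  1.682e+01]
```

Call:
jog_arm(increments=[250, -246, 0, 0, 0, 16.8, 0, 250, -246, 0, 0, 0, 16.8, 0, 250, -246, 0, 0, 0, 16.8, 0, 250, -246, 0, 0, 0, 16.8, 0, 250, -246, 0, 0, 0, 16.8, 0, 250, -246, 0, 0, 0, 16.8, 0, 250, -246, 0, 0, 0, 16.8, 0, 250, -246, 0, 0, 0, 16.8, 0])

```text
t: 1.7
tool_pos: [0.5601, 0.0111, 0.2139]
orientation: [-3.14, -0.072, -0.001]
contact_force: [-0.5, -0.6, 0.3]
grip_width: 0.004
finger_force: 0.0
```

```bash
python3 n.py
```

```text
1.7 [0.5601 0.0111 0.2139] [-0.5 -0.6  0.3] 0.143 0.004200816775074278
cen [ 40.7 -75.3 154. ] [-0.02 -0.03  0.18]
far [110.7 -75.  154. ] [-0.02 -0.03  0.18]
left [  41.1 -175.3  154. ] [-0.02 -0.03  0.18]
near [-29.3 -75.5 153.9] [-0.02 -0.03  0.18]
right [ 40.4  24.7 153.9] [-0.02 -0.03  0.18]
```

Look with the wrist camera from above the mixer.

Call:
jog_arm(increments=[0, -75, 0, 0, 0, 0.2, 0, 0, -75, 0, 0, 0, 0.2, 0, 0, -75, 0, 0, 0, 0.2, 0, 0, -75, 0, 0, 0, 0.2, 0])

```text
t: 2.1
tool_pos: [0.5552, 0.0823, 0.2137]
orientation: [3.141, 0.063, -0.001]
contact_force: [-0.1, -0.5, -0.4]
grip_width: 0.008
finger_force: 0.0
```

```bash
python3 - <<'E'
from n import *
c=snap('wrist','w1'); print(read_state()['tool_pos'])
a=cv2.imread('pics/w1.png')
for nm,x,y in[('far',.07,0),('left',0,.1),('near',-.07,0),('right',0,-.1)]:
    u,v=proj(c,pt(x,y,.049)); print(nm,u,v)
    if abs(u)<2000 and abs(v)<2000: cv2.circle(a,(int(u),int(v)),3,(0,0,255),1)
cv2.imwrite('pics/w1x.png',cv2.resize(a,(800,600),interpolation=cv2.INTER_CUBIC))
E
```

```text
[0.55535149 0.08173882 0.21378329]
far 252.15188081045625 88.97357272877025
left 171.93348895259265 149.3385333617212
near 252.7998522009757 203.32519880548682
right 333.0758385045997 148.97409699815563
```

View pics/w1x.png

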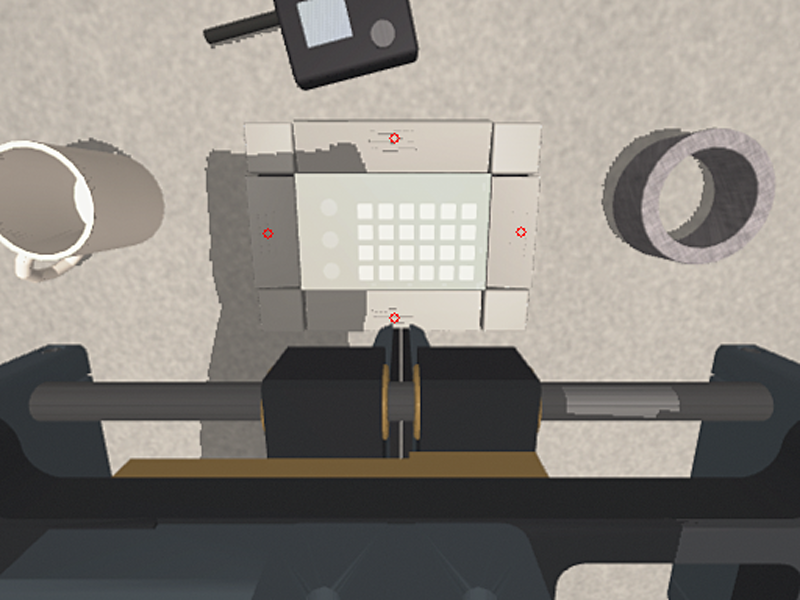

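The predicted press points (red) lie on the ribs of all four sections, within about 2 mm. I'll press the near section first, from directly above.

```bash
python3 n.py
```

```text
2.15 [0.5554 0.0817 0.2138] [ 0.6 -0.6  0.1] 0.014 0.004184590864236587
cen [ 42.3  -4.8 153.8] [ 0.01  0.02 -0.19]
far [112.3  -5.1 153.7] [ 0.01  0.02 -0.19]
left [  42.  -104.8  153.7] [ 0.01  0.02 -0.19]
near [-27.7  -4.6 153.8] [ 0.01  0.02 -0.19]
right [ 42.7  95.2 153.8] [ 0.01  0.02 -0.19]
```

Call:
jog_arm(increments=[-28, -4.6, 50, 0, 0, 0, 0, -28, -4.6, 100, 0, 0, 0, 0, -28, -4.6, 148, 0, 0, 0, 0, -28, -4.6, 154, 0, 0, 0, 0, -28, -4.6, 158, 0, 0, 0, 0, -28, -4.6, 162, 0, 0, 0, 0, -28, -4.6, 166, 0, 0, 0, 0, -28, -4.6, 167, 0, 0, 0, 0])

```text
t: 2.95
tool_pos: [0.5283, 0.086, 0.0481]
orientation: [-3.141, -0.061, -0.003]
contact_force: [-0.4, -0.4, -0.2]
grip_width: 0.003
finger_force: 0.0
```

```bash
python3 n.py
```

```text
2.95 [0.5283 0.086  0.0481] [-0.4 -0.4 -0.2] 0.019 0.0032510532749353287
cen [ 69.2   0.5 -11.8] [-0.01 -0.12 -0.19]
far [139.2   0.2 -11.6] [-0.01 -0.12 -0.19]
left [ 68.8 -99.5 -11.8] [-0.01 -0.12 -0.19]
near [ -0.8   0.7 -11.9] [-0.01 -0.12 -0.19]
right [ 69.5 100.5 -11.8] [-0.01 -0.12 -0.19]
```

Call:
jog_arm(increments=[0, 0, 1, 0, 0, 0, 0, 0, 0, 2, 0, 0, 0, 0, 0, 0, 2.5, 0, 0, 0, 0])

```text
t: 3.25
tool_pos: [0.528, 0.0861, 0.0459]
orientation: [-3.141, -0.062, -0.001]
contact_force: [-9.8, -2.1, 31.8]
grip_width: 0.004
finger_force: 16.0
```

Call:
jog_arm(increments=[0, 0, -22, 0, 0, 0, 0, 69, -100, -22, 0, 0, 0, 0, 69, -100, -22, 0, 0, 0, 0, 69, -100, -22, 0, 0, 0, 0, 69, -100, -22, 0, 0, 0, 0, 69, -100, -12, 0, 0, 0, 0, 69, -100, -7, 0, 0, 0, 0, 69, -100, -5, 0, 0, 0, 0])

```text
t: 4.05
tool_pos: [0.5915, 0.1876, 0.0486]
orientation: [3.141, 0.06, -0.002]
contact_force: [-0.2, -0.3, -0.6]
grip_width: 0.005
finger_force: 0.0
```

```bash
python3 n.py
```

```text
4.05 [0.5915 0.1876 0.0486] [-0.2 -0.3 -0.6] 0.029 0.005432442698279614
cen [  2.   99.6 -11.4] [ 0.01  0.06 -0.24]
far [ 72.   99.3 -11.5] [ 0.01  0.06 -0.24]
left [  1.6  -0.4 -11.4] [ 0.01  0.06 -0.24]
near [-68.   99.9 -11.3] [ 0.01  0.06 -0.24]
right [  2.4 199.6 -11.4] [ 0.01  0.06 -0.24]
```

Call:
jog_arm(increments=[0, 0, 1, 0, 0, 0, 0, 0, 0, 1.8, 0, 0, 0, 0, 0, 0, 2.3, 0, 0, 0, 0])

```text
t: 4.35
tool_pos: [0.5922, 0.1882, 0.047]
orientation: [3.141, 0.061, -0.0]
contact_force: [-0.6, -0.3, 0.7]
grip_width: 0.002
finger_force: 0.0
```

Call:
jog_arm(increments=[0, 0, 0.7, 0, 0, 0, 0, 0, 0, 1.1, 0, 0, 0, 0])

```text
t: 4.55
tool_pos: [0.5924, 0.1885, 0.0461]
orientation: [3.141, 0.061, 0.0]
contact_force: [-2.1, -2.2, 7.0]
grip_width: 0.002
finger_force: 3.2
```

Call:
jog_arm(increments=[0, 0, -22, 0, 0, 0, 0, 71, 99.5, -22, 0, 0, 0, 0, 71, 99.5, -22, 0, 0, 0, 0, 71, 99.5, -22, 0, 0, 0, 0, 71, 99.5, -22, 0, 0, 0, 0, 71, 99.5, -12, 0, 0, 0, 0, 71, 99.5, -7, 0, 0, 0, 0, 71, 99.5, -4, 0, 0, 0, 0])

```text
t: 5.35
tool_pos: [0.6667, 0.093, 0.0493]
orientation: [3.141, 0.063, -0.0]
contact_force: [1.8, -0.6, 1.1]
grip_width: 0.005
finger_force: 0.0
```

Call:
jog_arm(increments=[0, 0, 2, 0, 0, 0, 0, 0, 0, 3, 0, 0, 0, 0, 0, 0, 3.5, 0, 0, 0, 0])

```text
t: 5.65
tool_pos: [0.6666, 0.0924, 0.0462]
orientation: [-3.141, -0.062, 0.002]
contact_force: [-1.5, 1.2, 2.6]
grip_width: 0.004
finger_force: 1.4
```

```bash
python3 n.py
```

```text
5.65 [0.6666 0.0924 0.0462] [-1.5  1.2  2.6] 0.005 0.0035433103717382535
cen [-69.3   1.5 -13.7] [-0.01  0.06 -0.16]
far [  0.7   1.3 -13.8] [-0.01  0.06 -0.16]
left [-69.6 -98.5 -13.7] [-0.01  0.06 -0.16]
near [-139.3    1.7  -13.6] [-0.01  0.06 -0.16]
right [-69.  101.5 -13.7] [-0.01  0.06 -0.16]
```

Call:
jog_arm(increments=[0, 0, 0.4, 0, 0, 0, 0, 0, 0, -22, 0, 0, 0, 0, -69, 101, -22, 0, 0, 0, 0, -69, 101, -22, 0, 0, 0, 0, -69, 101, -22, 0, 0, 0, 0, -69, 101, -22, 0, 0, 0, 0, -69, 101, -12, 0, 0, 0, 0, -69, 101, -6, 0, 0, 0, 0])

```text
t: 6.45
tool_pos: [0.6031, -0.0113, 0.0522]
orientation: [3.141, 0.062, 0.002]
contact_force: [-1.7, -3.9, 7.8]
grip_width: 0.007
finger_force: 3.6
```

Call:
jog_arm(increments=[0, 0, 2, 0, 0, 0, 0, 0, 0, 4, 0, 0, 0, 0, 0, 0, 5, 0, 0, 0, 0, 0, 0, 5.5, 0, 0, 0, 0])

```text
t: 6.85
tool_pos: [0.6022, -0.0113, 0.0467]
orientation: [-3.141, -0.062, 0.0]
contact_force: [0.0, -0.8, -0.6]
grip_width: 0.005
finger_force: 0.0
```

```bash
python3 n.py
```

```text
6.85 [ 0.6022 -0.0113  0.0467] [ 0.  -0.8 -0.6] 0.006 0.0048345489374411535
cen [ -0.9 -99.6 -13.3] [-0.    0.02 -0.16]
far [ 69.1 -99.8 -13.3] [-0.    0.02 -0.16]
left [  -1.2 -199.6  -13.3] [-0.    0.02 -0.16]
near [-70.9 -99.4 -13.2] [-0.    0.02 -0.16]
right [ -0.6   0.4 -13.3] [-0.    0.02 -0.16]
```

The right section snapped under 8 N. I'll press it flush, then retreat and look.

Call:
jog_arm(increments=[0, 0, 0.6, 0, 0, 0, 0, 0, 0, 1, 0, 0, 0, 0, 0, 0, -40, 0, 0, 0, 0, 0, 0, -90, 0, 0, 0, 0, -42, -90, -140, 0, 0, 0, 0, -42, -90, -165, 0, 0, 0, 0, -42, -90, -165, 0, 0, 0, 0, -42, -90, -165, 0, 0, 0, 0])

```text
t: 7.65
tool_pos: [0.5572, 0.0783, 0.2148]
orientation: [-3.14, -0.065, -0.007]
contact_force: [0.8, 0.3, -0.0]
grip_width: 0.006
finger_force: 0.0
```

```bash
python3 - <<'E'
from h import *
snap('wrist','w2');s=snap('side','s2');print(read_state()['contact_force'])
cv2.imwrite('pics/w2x.png',cv2.resize(cv2.imread('pics/w2.png')[50:240,120:380],None,fx=3,fy=3,interpolation=cv2.INTER_CUBIC))
cv2.imwrite('pics/s2x.png',cv2.resize(cv2.imread('pics/s2.png')[160:280,180:320],None,fx=5,fy=5,interpolation=cv2.INTER_CUBIC))
E
```

```text
[-0.0566088   0.15072691  0.02656709]
```

View pics/w2x.png

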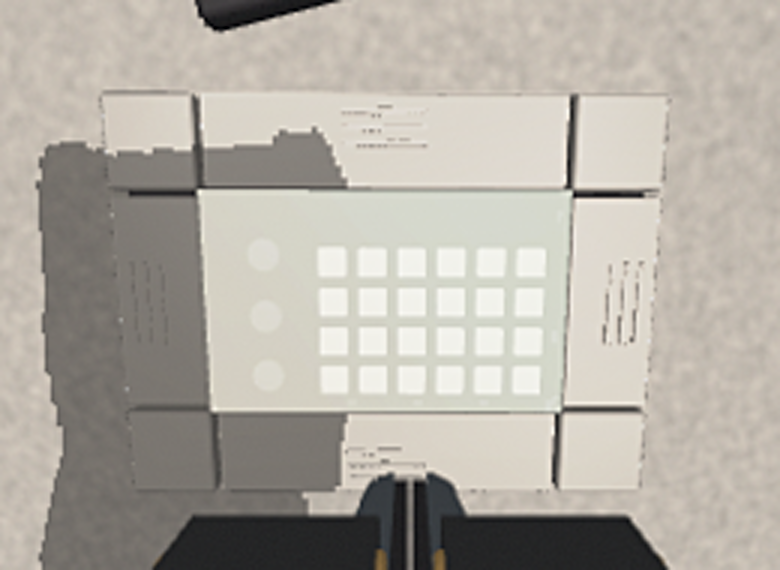

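View pics/s2x.png

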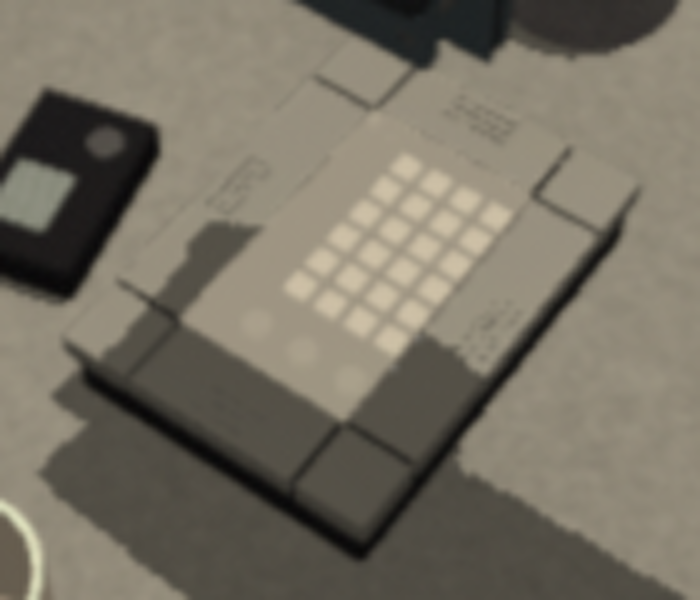

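Both views show all four rim sections level with the corners, with straight outer edges. The mixer is where it was: its near-left corner is still at about (360,555) in the side crop, as before. Nothing is touching the robot.

```bash
python3 -c "
from plant import job_done;print(job_done())"
```

```text
the job is handed in; nothing more can be done
None
```

I pressed all four rim sections down with the fingertips until they lay flush (the near one reached 32 N), the mixer stayed where it was, nothing else was touched, and I handed the job in at about 8 s.

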